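# Lock the seamer's adjuster barrel without losing its setting

## Robot

A 6-joint arm with a two-finger parallel gripper is mounted at the origin on a cart in front of the work surface, level with it; the furniture and walls round the work are solid. World frame = base frame: x ahead of the robot, y to its left, z up, the work surface at z = 0. Lengths are in m, angles in rad, forces in N, time in s.
With the tool pointing down it reaches from about 0.425 to 1.125 m from the base axis. Payload 14.9 kg.
Tool frame: the origin (TCP) lies at the very end of the fingers, on their centre line; the grasp point (between the pads) lies 19 mm behind it; z points along the fingers, y is the line along which they close (so a half turn about z gives the same grasp; the last joint's range is limited). The gripper opens to 91 mm and grips with 3 to 60 N. Pads are 32 mm wide; open, the fingers measure 118 mm over their backs; the gripper's body (76 mm by 178 mm) begins 60 mm behind the grasp point.
Start: joints at [-1.174, 0.379, 1.734, -0, 1.028, -0.033], TCP at [0.292, -0.636, 0.189] pointing down, gripper open.
Joint ranges: [-2.77, 2.77], [-0.74, 2.19], [0, 2.66], [-1.06, 4.2], [0.31, 2.87], [-3.08, 3.08]. Speed limits (rad/s): [1.89, 1.89, 2.39, 3.14, 3.14, 3.14].

## Interface

Orientations are given as a unit quaternion [w, x, y, z].
In Python, from workcell import ctrl, optics gives the robot as it stands. Calls block until the motion is done:
- ctrl.reach(position, orientation): joint-space move of the TCP to a pose.
- ctrl.line_to(position, feed=0.15, rot=None, max_force=None): straight line of the TCP; rot=None keeps the orientation; feed is the mean speed in m/s. With max_force (N) it stops when the force on the tool has changed by that much, and returns True; else False.
- ctrl.move_joints(angles): joint-space move.
- ctrl.move_gripper(opening, grasp_force=None): finger opening in m; grasp_force is the grip in N (None keeps the last); returns when the fingers have stopped.
- ctrl.wait(seconds).
- ctrl.solve_ik(position, orientation): joint angles nearest the present ones, or None.
- optics.snapshot(name): name is "side" or "top" or "wrist"; returns the picture (384x512x3 uint8, red, green, blue); there is no depth.
- optics.calibration(name): a dict with "mtx" (3x3 intrinsics, pixels), "cam_to_world" (4x4, takes a point from camera to world coordinates); the wrist camera has in their place "mount" (4x4, takes a point from camera to tool coordinates, whose origin is the TCP and whose axes are the flange's). Camera axes: x right, y down, z forward; pixel columns grow to the right and rows downward; lengths in m; the calibration is good to about 2 mm. A picture is of the moment at which its call begins: read the wrist's pose just before it. calibration takes no time and is no camera call.
A pose or a line that the arm cannot do raises ctrl.Unreachable and nothing moves.
- ctrl.finish_job(): hands the job in; it is judged then, once.
Readings, each from a call of its own:
- ctrl.read_t(): time.
- ctrl.read_joint_pos(): joint angles.
- ctrl.read_qvel(): joint speeds.
- ctrl.read_effort(): joint torques, N m.
- ctrl.read_position(): TCP position.
- ctrl.read_tool_rot(): TCP orientation.
- ctrl.read_ft_force(): force on the tool from outside, world axes, zero at the start.
- ctrl.read_wrist_torque(): the same for the moment, N m.
- ctrl.read_width(): finger opening in m.
- ctrl.read_grip_force(): force on a finger pad.
Only numpy, scipy, OpenCV 4.12 (cv2) and the standard library are available. Lean on these libraries where they do the work, as an engineer would, in place of code of your own. Each camera call takes 0.05 s, during which the arm holds its last target. There are 200 camera calls.

## Task

The seamer's adjuster barrel has been set in its stand and now has to be locked without losing the setting, so it must not turn along. Push the stand's sliding fork fully home onto the barrel's flats to hold it, turn the knurled lock ring clockwise (seen from above) until you feel it bite on its washer and then about 15 degrees further, but stay clear of 25 degrees, where the washer is spoiled; then draw the fork fully back out and let go. Leave the things round the stand where they are.

Things in the scene. Friction and masses are not known exactly. Their poses are not given: they have to be found in the camera images.
- stand: Fixed adjuster stand: dark steel base plate 200 x 110 x 10 mm with a grey bridge (56 x 104 mm, top 74 mm above the table) on two cheeks. Origin: on the table, on the vertical axis of barrel and ring. z up; x is the direction in which the fork slides home; the handle side (-x) looks roughly to the robot. The base reaches from 140 mm in front (-x) to 60 mm behind the origin.
- ring_centre (a point): Centre of the knurled steel lock ring: 57 mm outer diameter, spans 82 to 104 mm above the table, over a washer and a 42 mm boss (bridge top 8 mm below the ring). Grip it across its diameter at any yaw. Tightens clockwise from above. It runs at about 0.15 N m and drags along a barrel that is not held (the barrel alone turns at 0.08 N m). It stays where it is left and sinks imperceptibly.
- washer (a joint): Winding up of the brass lock washer by the ring since it bit, rad: 0 untouched, stays where left. It bites after 0.6 to 1.5 rad of ring turning (unknown, cannot be seen): the ring's torque then steps from 0.15 to about 0.4 N m and rises 0.4 N m per rad. Tight is about 0.26 (15 degrees), 0.15 to 0.43 is accepted, over 0.44 (25 degrees) it is spoiled; dead stop at 0.6.
- barrel (a joint): Turning of the barrel in the stand, rad, clockwise from above positive; 0 is the setting (it starts within 0.03 of it). More than 0.1 off, it has lost its setting.
- fork (a joint): Travel of the holding fork, m: 0 fully drawn out, 0.048 fully home at its end stop with the barrel's square between its prongs (slot 35.5 mm, prong ends rounded; the held square has about 0.05 rad of play). It slides at about 3 N, stays where left, and starts within 8 mm of drawn out.
- fork_handle (a point): Grip point on the fork's upright black handle, on its centre line 66 mm above the table: handle 22 mm long along the slide, 14 mm wide across it, from 34 to 86 mm above the table. It lies on the stand's centre line, 128 mm in front of the barrel's axis when the fork is drawn out, 80 mm when home.
- lid_stack: Stack of can lids, 73 mm diameter, 86 mm tall, loose bystander; origin under its centre.
- can_a: Sealed can, 71 mm diameter, 107 mm tall, loose bystander; origin under its centre.
- tape: Roll of tape lying flat, 68 mm diameter, 24 mm tall, loose bystander; origin under its centre.
- marker_red: Marker pen, about 140 mm long, 13 mm thick, loose bystander; origin under its centre.
- barrel_top (a point): Centre of the barrel's top face, 119 mm above the table: steel barrel, 33 mm diameter, standing up through the ring; the gripper must straddle these 15 mm above the ring. Below the bridge it is a 34 mm square whose faces are parallel to the stand's axes at its setting.

How it is judged:
On the way, in this order (a step that is already met when the one before it is completed fails the run):
1. the fork is fully home on the barrel's flats (value of joint fork above 0.043 m), for 0.2 s.
2. the ring is tight on its washer while the fork still holds the barrel (value of joint washer above 0.15 rad and value of joint fork above 0.043 m), for 0.2 s.
3. the fork is drawn fully back out (value of joint fork below 0.008 m), for 0.2 s.
At the end, for the whole second after the job is handed in: The ring is tight: it has wound up the washer by 0.15 to 0.43 rad (9 to 25 degrees); the barrel stands within 0.1 rad of its setting; the fork is drawn out to within 8 mm of its outer end (value of joint washer between 0.15 and 0.43 rad and value of joint barrel between -0.1 and 0.1 rad and value of joint fork below 0.008 m); the robot touches nothing.
It fails at once if the barrel is turned more than 0.12 rad off its setting (value of joint barrel above 0.12 rad or value of joint barrel below -0.12 rad).
It fails at once if the ring is overtightened: the washer is wound up by more than 0.44 rad (value of joint washer above 0.44 rad).
It fails at once if a thing round the stand is pushed more than 30 mm away (distance of any of lid_stack, can_a, tape, marker_red from where it was at the start of the episode above 0.03 m).
It also fails if it takes over 72 s, if anything falls off the work surface, if the arm or the gripper's body presses on something with over 40 N, if the wrist force passes 120 N, or if a joint passes its speed limit or range.

## Working session

There is one attempt and no reset: what is moved stays moved. The work goes in short steps, each a Python script; the robot and the scene stay as the last script left them, time stands still between calls to the robot, and variables do not carry over. Pictures are saved under pics/ and viewed, at most 10 in all, crops included, and the job is handed in when it is done.

```bash
mkdir -p pics; ls; python3 - <<'E'
from workcell import ctrl, optics
import cv2, numpy as np
for n in ["side","top"]:
    im=optics.snapshot(n); cv2.imwrite(f"pics/{n}0.png",im[:,:,::-1])
    c=optics.calibration(n); print(n,np.round(c["mtx"],1).tolist(),np.round(c["cam_to_world"],4).tolist())
c=optics.calibration("wrist");print(np.round(c["mtx"],1).tolist(),np.round(c["mount"],4).tolist())
print(ctrl.read_t(),ctrl.read_tool_rot(),ctrl.read_width())
E
```

```text
pics
side [[368.3, 0.0, 256.2], [0.0, 368.3, 189.5], [0.0, 0.0, 1.0]] [[-0.9256, -0.2299, 0.3008, 0.3382], [-0.3785, 0.5521, -0.7429, 0.6384], [0.0047, -0.8014, -0.5981, 0.605], [0.0, 0.0, 0.0, 1.0]]
top [[401.3, 0.0, 251.3], [0.0, 401.3, 194.2], [0.0, 0.0, 1.0]] [[0.0029, -0.9863, 0.1649, 0.4403], [-0.9999, -0.0009, 0.0124, 0.0154], [-0.012, -0.1649, -0.9862, 1.0238], [0.0, 0.0, 0.0, 1.0]]
[[281.4, 0.0, 252.4], [0.0, 281.4, 189.1], [0.0, 0.0, 1.0]] [[0.0007, -0.9658, -0.2592, 0.0737], [1.0, 0.0004, 0.0012, 0.0012], [-0.0011, -0.2592, 0.9658, -0.1968], [0.0, 0.0, 0.0, 1.0]]
0.1 [-4.70136544e-04  9.77001531e-01  2.13231752e-01 -7.98804374e-05] 0.09139511623878112
```

View pics/top0.png

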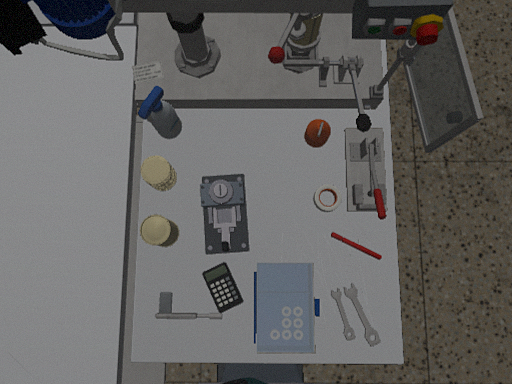

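View pics/side0.png

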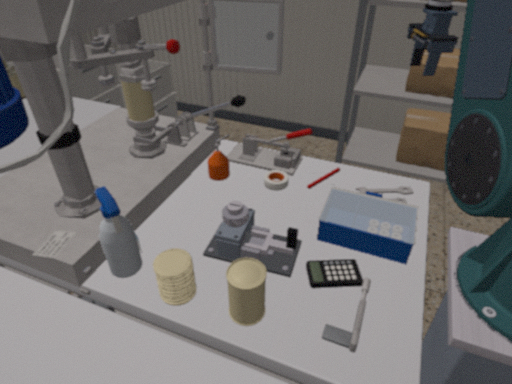

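The top view shows the ring and barrel at about (222,190) and the black handle top at (225,246). The can and the lids are to the left at x≈157, and the tape and marker are to the right. I'll cast rays for a first estimate, then look from close above.

```bash
cat > h.py <<'E'
from workcell import ctrl, optics
import cv2, numpy as np
from scipy.spatial.transform import Rotation as R
def ray(n,uv,z,T=None):
    c=optics.calibration(n); T=c["cam_to_world"] if T is None else T
    d=T[:3,:3]@np.linalg.inv(c["mtx"])@[uv[0],uv[1],1]; o=T[:3,3]
    return o+d*(z-o[2])/d[2]
def quat(yaw):  # tool down; yaw = world direction of tool x
    q=(R.from_euler("z",yaw)*R.from_euler("x",np.pi)).as_quat(); return np.array([q[3],*q[:3]])
def toolT():
    w,x,y,z=ctrl.read_tool_rot(); T=np.eye(4); T[:3,:3]=R.from_quat([x,y,z,w]).as_matrix(); T[:3,3]=ctrl.read_position(); return T
def wristsnap(f):
    T=toolT()@optics.calibration("wrist")["mount"]; im=optics.snapshot("wrist"); cv2.imwrite(f,im[:,:,::-1]); np.save(f[:-4]+".npy",T); return im,T
E
python3 - <<'E'
from h import *
b=ray("top",(222,190),.119); h=ray("top",(225,246),.086)
yaw=np.arctan2(*(b-h)[1::-1]); print(b,h,np.linalg.norm(b-h),yaw)
for y in np.arange(-np.pi,np.pi,.4):
    try: q=ctrl.solve_ik([*b[:2],.08],quat(y))
    except Exception as e: q=None
    print(round(y,2), None if q is None else np.round(q,2))
print(R.from_matrix(toolT()[:3,:3]).as_euler("zyx"))
E
```

```text
[0.60121874 0.09382941 0.119     ] [0.47507551 0.08774558 0.086     ] 0.13053017718171894 0.048192181227588844
-3.14 [ 0.12  0.39  1.96  0.    0.79 -1.45]
-2.74 [ 0.12  0.39  1.96  0.    0.79 -1.85]
-2.34 [ 0.12  0.39  1.96  0.    0.79 -2.25]
-1.94 [ 0.12  0.39  1.96 -0.    0.79 -2.65]
-1.54 [ 0.12  0.39  1.96 -0.    0.79 -3.05]
-1.14 [ 0.12  0.39  1.96 -0.    0.79  2.83]
-0.74 [ 0.12  0.39  1.96 -0.    0.79  2.43]
-0.34 [ 0.12  0.39  1.96 -0.    0.79  2.03]
0.06 [ 0.12  0.39  1.96 -0.    0.79  1.63]
0.46 [ 0.12  0.39  1.96 -0.    0.79  1.23]
0.86 [ 0.12  0.39  1.96 -0.    0.79  0.83]
1.26 [ 0.12  0.39  1.96 -0.    0.79  0.43]
1.66 [ 0.12  0.39  1.96 -0.    0.79  0.03]
2.06 [ 0.12  0.39  1.96 -0.    0.79 -0.37]
2.46 [ 0.12  0.39  1.96  0.    0.79 -0.77]
2.86 [ 0.12  0.39  1.96  0.    0.79 -1.17]
[-4.29763091e-01 -3.56582705e-04 -3.14070807e+00]
```

```bash
python3 - <<'E'
from h import *
t=ctrl.read_t()
ctrl.reach([.53,.09,.24],quat(np.pi+.05))
im,T=wristsnap("pics/w1.png"); print(ctrl.read_t()-t,ctrl.read_joint_pos(),ctrl.read_position())
E
```

```text
2.75 [ 1.23940926e-01  5.89393239e-02  2.02820071e+00 -2.00272575e-05
  1.05454934e+00 -1.49579747e+00] [0.53014667 0.08952035 0.23993115]
```

View pics/w1.png

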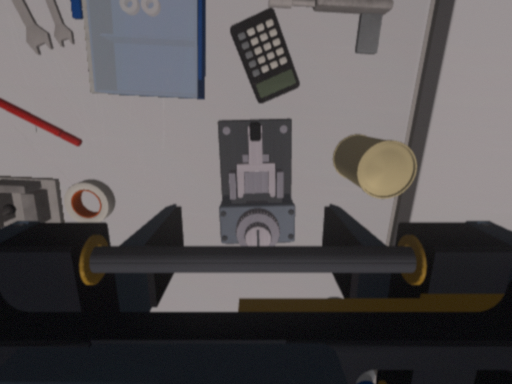

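The wrist view shows the black handle at about (256,131) and the ring and barrel at about (258,236). I'll enlarge that area and measure both.

```bash
python3 - <<'E'
from h import *
im=cv2.imread("pics/w1.png"); T=np.load("pics/w1.npy")
c=im[110:250,210:305]; cv2.imwrite("pics/w1c.png",cv2.resize(c,None,fx=4,fy=4,interpolation=cv2.INTER_CUBIC))
g=cv2.cvtColor(im,cv2.COLOR_BGR2GRAY)
m=np.zeros_like(g); m[115:150,240:272]=(g[115:150,240:272]<45)*255
n,_,s,ce=cv2.connectedComponentsWithStats(m); i=1+s[1:,4].argmax(); print("handle",s[i],ce[i])
x,y,w,h,_=s[i]
for z,uv in((.086,(x+w/2-.5,y+h-10)),(.086,(x-.5,y)),(.086,(x+w-.5,y+h)),(.119,(258,238))): print(uv,ray("wrist",uv,z,T))
print(cv2.HoughCircles(cv2.resize(g[195:250,215:300],None,fx=4,fy=4,interpolation=cv2.INTER_CUBIC),cv2.HOUGH_GRADIENT,1.5,20,param1=80,param2=25,minRadius=30,maxRadius=100))
E
```

```text
handle [250 122  10  18 163] [254.85276074 130.3006135 ]
(np.float64(254.5), np.int32(130)) [0.4777189  0.08822743 0.086     ]
(np.float64(249.5), np.int32(122)) [0.4685235 0.0816818 0.086    ]
(np.float64(259.5), np.int32(140)) [0.48947707 0.09500414 0.086     ]
(258, 238) [0.60528797 0.09890618 0.119     ]
[[[171.75     179.25      52.05    ]
  [189.75     170.25      31.95    ]
  [282.75     119.25      85.95    ]
  [273.75     159.75      45.15    ]
  [254.25     128.25      77.7     ]
  [228.75     159.75      63.449997]
  [251.25     150.75      67.35    ]
  [152.25     170.25      34.35    ]]]
```

View pics/w1c.png

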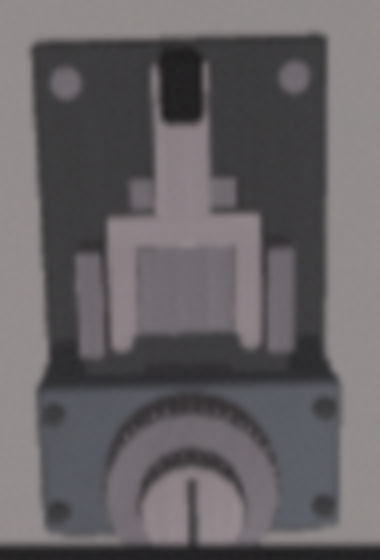

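The enlargement shows the handle top centred at crop (181,86), which is px (255.2,131.5). The barrel disc is centred near crop (192,518), which is px (258,239.5). The bridge screws and plate corners give the yaw.

```bash
python3 - <<'E'
from h import *
T=np.load("pics/w1.npy")
p=lambda u,v,z: ray("wrist",(210+u/4-.4,110+v/4-.4),z,T)[:2]
for z,a,b in((.074,(54,412),(324,406)),(.074,(58,510),(323,503)),(.01,(33,42),(325,36)),(.01,(66,84),(294,77))):
    A,B=p(*a,z),p(*b,z); d=B-A; print((A+B)/2,np.linalg.norm(d),np.arctan2(-d[0],d[1]))
print("screw mid lines",p(58,510,.074),p(54,412,.074))
print("barrel",p(192,518,.119),"handle",p(181,86,.086), "ring",p(192,477,.104))
E
```

```text
[0.58746844 0.09712044] 0.09206707924125358 0.07356462180720572
[0.62341571 0.09956839] 0.09256428542722163 0.07880253992553608
[0.46650626 0.08782333] 0.10747363182222845 0.0695729736613798
[0.4814327  0.08896822] 0.08472068892385444 0.07974768489995976
screw mid lines [0.62705909 0.05342988] [0.59085183 0.0512114 ]
barrel [0.60677578 0.09849611] handle [0.47901409 0.08872268] ring [0.59961607 0.09835327]
```

```bash
cat >> h.py <<'E'
O=np.array([.606,.0985]); Y=.075; U=np.array([np.cos(Y),np.sin(Y)])
Q=quat(np.pi+Y)
def P(s,z): return [*(O+s*U),z]
E
python3 - <<'E'
from h import *
t=ctrl.read_t()
ctrl.reach(P(-.1275,.13),Q); ctrl.move_gripper(.05)
print(ctrl.line_to(P(-.1275,.047),feed=.08,max_force=15))
f0=ctrl.read_ft_force()
ctrl.move_gripper(0,25); print("w",ctrl.read_width(),ctrl.read_grip_force(),ctrl.read_ft_force()-f0)
for s,fm in((-.09,15),(-.0755,20)):
    r=ctrl.line_to(P(s,.047),feed=.03,max_force=fm)
    p=ctrl.read_position(); print(r,(p[:2]-O)@U,(p[:2]-O)@[-U[1],U[0]],ctrl.read_ft_force()-f0,ctrl.read_t()-t)
E
```

```text
False
w 0.013637344769152205 25.00047594308853 [-1.83823879 12.31132763  0.69579435]
False -0.0900967502407683 0.0008509908636950021 [-2.20593024 11.2597134   1.21852489] 4.566699999999999
True -0.08102062131478024 0.0010300644192013768 [-3.72567437  3.05177188  9.08049457] 4.975
```

```bash
python3 - <<'E'
from h import *
N=np.array([-U[1],U[0]])
for s in(-.079,-.077):
    r=ctrl.line_to([*(O+s*U+.001*N),.047],feed=.015,max_force=30)
    p=ctrl.read_position(); print(r,(p[:2]-O)@U,(p[:2]-O)@N,ctrl.read_ft_force(),ctrl.read_t())
ctrl.wait(.2);print(ctrl.read_ft_force(), ctrl.read_width())
im,T=wristsnap("pics/w2.png")
cv2.imwrite("pics/side2.png",optics.snapshot("side")[190:290,190:320,::-1].repeat(5,0).repeat(5,1))
E
```

```text
False -0.08102075150165204 0.00104383132225202 [-13.21867255   0.34046301  13.3719773 ] 8.125
False -0.08059926534386573 0.001051949394316012 [-19.43516296   0.08891788  19.31301554] 8.4083
[-20.64686815  -0.85721133  19.25492798] 0.013768333189551762
```

View pics/w2.png

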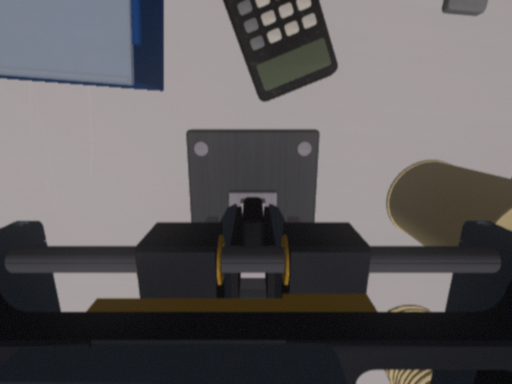

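The fork is solid against its end stop, with 20 N and no further travel, about 47 mm from where it was gripped. Next I release it, move over the ring, grip it and start turning while watching the torque.

```bash
cat >> h.py <<'E'
N=np.array([-U[1],U[0]])
C=O+.001*N-.0004*U
def turn(d):
    q=np.array(ctrl.read_joint_pos()); global cmd
    cmd=cmd.copy(); cmd[5]+=d; ctrl.move_joints(cmd)
    return ctrl.read_joint_pos()[5]
E
python3 - <<'E'
import h; from h import *
ctrl.line_to([*(O-.0805*U+.001*N),.047],feed=.02); print(ctrl.read_ft_force())
ctrl.move_gripper(.045); print("rel",ctrl.read_ft_force())
ctrl.line_to([*(O-.0805*U+.001*N),.17],feed=.15)
ctrl.line_to([*C,.17],feed=.15); ctrl.move_gripper(.076)
print(ctrl.line_to([*C,.081],feed=.06,max_force=12), ctrl.read_position(),ctrl.read_ft_force(),ctrl.read_wrist_torque())
f=ctrl.read_ft_force()
ctrl.move_gripper(0.04,40); print("grip",ctrl.read_width(),ctrl.read_grip_force(),ctrl.read_ft_force()-f,ctrl.read_wrist_torque(),ctrl.read_t())
h.cmd=np.array(ctrl.read_joint_pos()); q0=h.cmd[5]; np.save("q0.npy",h.cmd)
for d in(.05,.05,.1,.1):
    q=turn(d); a=ctrl.read_wrist_torque()[2]; print(round(q-q0,4),round(h.cmd[5]-q0,3),round(a,3),ctrl.read_width(),round(ctrl.read_t(),2))
E
```

```text
[-3.28002012  1.52722035  0.09378957]
rel [0.14063362 0.10064163 0.06536908]
False [0.60574807 0.09948894 0.08134317] [0.50845641 0.45852721 0.28096672] [ 0.11552653 -0.10206779 -0.01602383]
grip 0.03993075709786427 0.0 [-0.50145346 -0.90557136  0.1850715 ] [ 0.10553185 -0.16856061 -0.03744897] 14.325
0.0488 0.05 0.033 0.04015926718556366 14.57
0.0979 0.1 -0.038 0.040033409488632654 14.82
0.1961 0.2 -0.035 0.03984395603954801 15.07
0.2948 0.3 0.01 0.039910536572623695 15.32
```

The fingers closed to 40 mm with no contact, so the ring isn't between them. I need a look.

```bash
python3 - <<'E'
from h import *
print(ctrl.read_width(),ctrl.read_grip_force(),ctrl.read_position())
cv2.imwrite("pics/s3.png",cv2.resize(optics.snapshot("side")[150:300,150:350,::-1],None,fx=4,fy=4,interpolation=cv2.INTER_CUBIC))
E
```

```text
0.039910536572623695 0.0 [0.605474   0.09946946 0.08097879]
```

View pics/s3.png

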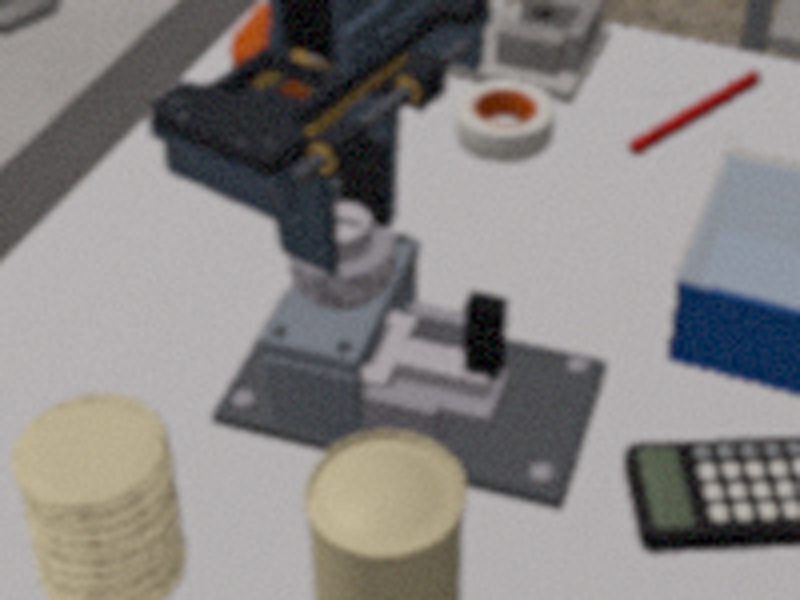

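The side view shows the fork home. The fingertips are near the ring at crop (320,265), and the ring spans rows 225–300. I'll project known points into this view to see whether the height or the width is off.

```bash
python3 - <<'E'
from h import *
c=optics.calibration("side"); W=np.linalg.inv(c["cam_to_world"])
def pj(p):
    v=c["mtx"]@(W@[*p,1])[:3]; return np.round(((v[:2]/v[2])-150)*4).astype(int)
T=toolT()
for y in(-.0285,-.02,.02,.0285):
    print(y,[pj((T@[x,y,z,1])[:3]) for x in(-.016,.016) for z in(0,-.03)])
for z in(.074,.082,.104,.119):
    print(z,pj([*C,z]),[pj([*(C+r*.0285*np.array([np.cos(a),np.sin(a)])),z])[0] for r,a in((1,.38),(-1,.38))])
print("handle top",pj([*(O-.0806*U+.001*N),.086]),"home", "plate corners",[pj([*(O+x*U+y*N),.01]) for x in(-.14,.06) for y in(-.055,.055)])
E
```

```text
-0.0285 [array([348, 233]), array([346, 190]), array([395, 254]), array([394, 211])]
-0.02 [array([339, 241]), array([337, 198]), array([385, 262]), array([385, 219])]
0.02 [array([293, 280]), array([290, 237]), array([341, 303]), array([339, 260])]
0.0285 [array([283, 289]), array([280, 245]), array([331, 312]), array([328, 269])]
0.074 [340 281] [np.int64(287), np.int64(393)]
0.082 [340 270] [np.int64(287), np.int64(392)]
0.104 [338 238] [np.int64(285), np.int64(392)]
0.119 [337 216] [np.int64(283), np.int64(392)]
handle top [483 296] home plate corners [array([606, 354]), array([560, 496]), array([282, 281]), array([206, 408])]
```

By occlusion, the fingertips sit at about the ring's top, higher than the TCP reading says. I'll open, turn back, and feel gently downward for the bridge top (z = 0.074) to measure the offset.

```bash
python3 - <<'E'
from h import *
ctrl.move_gripper(.076); print(ctrl.read_width())
ctrl.move_joints(np.load("q0.npy"))
f=ctrl.read_ft_force()
r=ctrl.line_to([*C,.066],feed=.02,max_force=8)
print(r,ctrl.read_position(),ctrl.read_ft_force()-f,ctrl.read_wrist_torque(),ctrl.read_t())
E
```

```text
0.07581134547768836
False [0.60559834 0.09951316 0.06608841] [-0.09150916 -0.51165787  0.04962719] [ 0.11887373 -0.13537541  0.01403377] 17.375
```

```bash
python3 - <<'E'
from h import *
f=ctrl.read_ft_force()
r=ctrl.line_to([*C,.046],feed=.02,max_force=8)
print(r,ctrl.read_position(),ctrl.read_ft_force()-f,ctrl.read_wrist_torque(),ctrl.read_t())
cv2.imwrite("pics/s4.png",cv2.resize(optics.snapshot("side")[150:300,150:350,::-1],None,fx=4,fy=4,interpolation=cv2.INTER_CUBIC))
E
```

```text
True [0.60563164 0.09949165 0.05164735] [-3.1308395   0.52345367 11.05357452] [-0.03526136  0.35554242  0.05017659] 18.0917
```

View pics/s4.png

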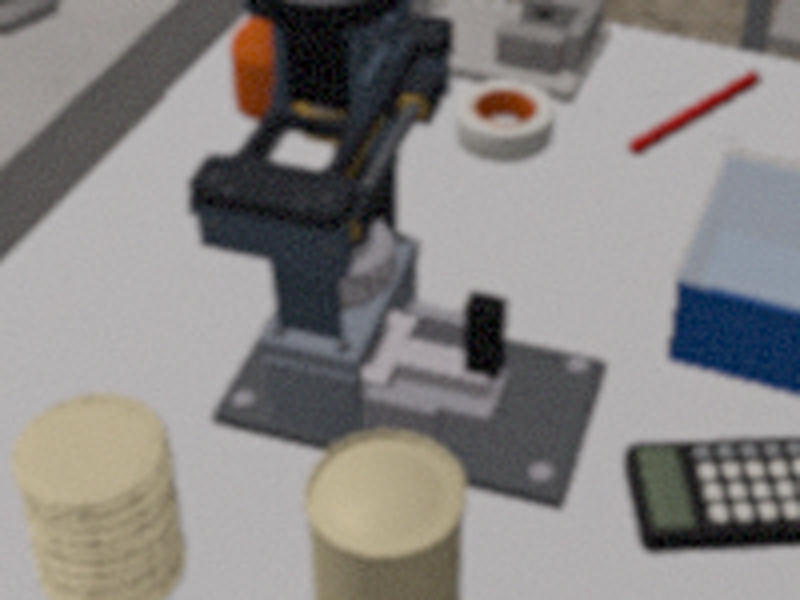

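Contact came at a reading of z = 0.0516, and the picture shows the near fingertip standing on the bridge at crop (310,335). The tips are therefore about 22 mm higher than the reading. I'll use z = 0.058 for the ring.

```bash
python3 - <<'E'
import h; from h import *
ctrl.line_to([*C,.058],feed=.03)
f=ctrl.read_ft_force()
ctrl.move_gripper(0.045,40); print("grip",ctrl.read_width(),ctrl.read_grip_force(),ctrl.read_ft_force()-f,ctrl.read_wrist_torque(),ctrl.read_t())
h.cmd=np.array(ctrl.read_joint_pos()); q0=h.cmd[5]; np.save("q0.npy",h.cmd)
if ctrl.read_width()>.05:
  for d in(.03,.05,.06,.06,.1,.1):
    q=turn(d); a=ctrl.read_wrist_torque()[2]; print(round(q-q0,4),round(h.cmd[5]-q0,3),round(a,3),round(ctrl.read_width(),4),round(ctrl.read_t(),2),np.round(ctrl.read_ft_force(),1))
E
```

```text
grip 0.05534766551849124 39.99967575073242 [ 0.70030954  1.35174054 -2.67392889] [ 0.32868644 -0.1635008  -0.04341516] 18.9667
0.0295 0.03 -0.105 0.0552 19.22 [ 0.7 -0.   1.2]
0.0784 0.08 -0.006 0.055 19.47 [ 0.2 -1.3 -0.5]
0.1376 0.14 -0.052 0.0552 19.72 [-0.6 -1.8  0.5]
0.1972 0.2 -0.068 0.0552 19.97 [ 0.3 -2.9 -1. ]
0.2958 0.3 -0.099 0.0553 20.22 [-0.1 -5.6 -0. ]
0.396 0.4 -0.077 0.0553 20.47 [ 0.  -6.5 -0.2]
```

```bash
cat >> h.py <<'E'
def tz(n=8):
    a=[]
    for _ in range(n): a.append((ctrl.read_wrist_torque()[2],ctrl.read_effort()[5])); ctrl.wait(.01)
    return np.round(np.mean(a,0),3)
E
python3 - <<'E'
import h; from h import *
q0=np.load("q0.npy")[5]; h.cmd=np.load("q0.npy"); h.cmd[5]+=.4
print(tz())
for d in(.06,.06,.05,.05,.04):
    q=turn(d); print(round(q-q0,4),round(h.cmd[5]-q0,3),tz(),round(ctrl.read_t(),2))
E
```

```text
[-0.048  0.202]
0.4557 0.46 [-0.039  0.097] 20.85
0.5157 0.52 [-0.058  0.097] 21.17
0.5656 0.57 [-0.035  0.085] 21.48
0.6157 0.62 [-0.044  0.081] 21.8
0.6556 0.66 [-0.026  0.073] 22.12
```

```bash
python3 - <<'E'
import h; from h import *
q0=np.load("q0.npy")[5]; h.cmd=np.load("q0.npy"); h.cmd[5]+=.66
for d in(.04,.04,.04):
    q=turn(d); t=ctrl.read_t(); s=[]
    for i in range(8):
        s.append((np.mean([ctrl.read_wrist_torque()[2] for _ in range(6)]),ctrl.read_effort()[5])); ctrl.wait(.005)
    print(round(q-q0,4),round(h.cmd[5]-q0,3),np.round(s,3)[[0,1,3,7]].tolist(),round(t,2),round(ctrl.read_t(),2),round(ctrl.read_width(),4))
E
```

```text
0.6955 0.7 [[0.027, 0.163], [-0.026, 0.124], [-0.06, 0.064], [-0.051, 0.001]] 22.37 22.43 0.055
0.7355 0.74 [[-0.005, 0.167], [0.051, 0.127], [-0.042, 0.068], [0.022, 0.004]] 22.68 22.75 0.0549
0.7755 0.78 [[-0.061, 0.166], [-0.008, 0.126], [-0.07, 0.067], [-0.03, 0.003]] 23.0 23.07 0.0551
```

After each stop, the friction load relaxes to zero. The fork's 3 N also disappeared once it stopped, so the bite has to be felt while moving. I'll check, using a harmless wait, whether readings can run in parallel with a blocking call.

```bash
timeout 60 python3 - <<'E'
import h,threading,time; from h import *
t0=ctrl.read_t(); err=[]
def w():
    try: ctrl.wait(.5)
    except BaseException as e: err.append(repr(e))
th=threading.Thread(target=w); th.start(); out=[]
k=time.time()
while th.is_alive() and time.time()-k<20:
    try: out.append(ctrl.read_t())
    except BaseException as e: err.append(repr(e)); break
th.join(); print(t0,len(out),np.round(out[:3]+out[-3:],3),err[:3],time.time()-k,ctrl.read_t(),ctrl.read_wrist_torque())
E
```

```text
23.0667 1 [23.567 23.567] [] 0.2895317077636719 23.5667 [-1.3455916  -0.12436056 -0.02414143]
```

Calls are serialized. I'll take a baseline instead: release, make the same 0.04 rad steps in free air, and compare the end-of-step effort (which repeats well) with the gripped value of 0.165. Then I'll re-grip in the same orientation.

```bash
cat >> h.py <<'E'
def step(d,n=6):
    q=turn(d); s=[]
    for i in range(n):
        s.append((ctrl.read_effort()[5],ctrl.read_wrist_torque()[2],ctrl.read_qvel()[5])); ctrl.wait(.008)
    return np.round(s,3)
E
python3 - <<'E'
import h; from h import *
q0=np.load("q0.npy")[5]; h.cmd=np.load("q0.npy"); h.cmd[5]+=.78
ctrl.move_gripper(.066); turn(-.12)
for d in(.04,.04,.04): s=step(d); print(s[:,0],s[:,1],s[:,2])
print(ctrl.read_position(),ctrl.read_joint_pos()[5]-q0,ctrl.read_t())
ctrl.move_gripper(.045,40); print(ctrl.read_width(),ctrl.read_ft_force(),ctrl.read_t())
E
```

```text
[0.367 0.318 0.275 0.238 0.205 0.176] [ 0.021  0.002  0.021 -0.016  0.017  0.04 ] [-0.024 -0.019 -0.016 -0.015 -0.012 -0.011]
[0.322 0.273 0.229 0.191 0.158 0.13 ] [-0.043  0.008  0.007  0.014  0.03  -0.026] [-0.011 -0.009 -0.006 -0.006 -0.003 -0.003]
[0.308 0.258 0.214 0.176 0.143 0.115] [-0.005  0.022 -0.001 -0.013 -0.043  0.015] [-0.009 -0.006 -0.002 -0.003  0.    -0.   ]
[0.60542287 0.0995315  0.05787852] 0.7783399445664471 25.1083
0.05533723467641026 [-3.52310204 -5.51458221  3.52043241] 25.4333
```

```bash
python3 - <<'E'
import h; from h import *
q0=np.load("q0.npy")[5]; h.cmd=np.load("q0.npy"); h.cmd[5]+=.78
for d in(.04,.04): s=step(d); print(s[:,0],s[:,1],s[:,2])
print(ctrl.read_joint_pos()[5]-q0,ctrl.read_ft_force(),ctrl.read_t())
f=ctrl.read_ft_force(); yaw=R.from_matrix(toolT()[:3,:3]).as_euler("zyx")[0]
t=ctrl.read_t(); r=ctrl.line_to(ctrl.read_position(),feed=.05,rot=quat(yaw-.06),max_force=1.2)
s=[]
for i in range(6): s.append((ctrl.read_effort()[5],ctrl.read_wrist_torque()[2],ctrl.read_qvel()[5],ctrl.read_joint_pos()[5]-q0)); ctrl.wait(.008)
print(r,ctrl.read_t()-t); print(np.round(s,4).T)
E
```

```text
[0.16  0.12  0.088 0.061 0.039 0.022] [-0.047 -0.082  0.01  -0.054 -0.047 -0.014] [-0.009 -0.005 -0.004 -0.005 -0.003 -0.002]
[0.161 0.122 0.089 0.062 0.041 0.023] [-0.013  0.007 -0.076 -0.028 -0.058 -0.013] [-0.006 -0.007 -0.005 -0.004 -0.003 -0.002]
0.8594853261393623 [-4.00377403 -6.10940134  3.34142263] 26.0333
True 0.4499999999999993
[[-1.0218 -0.9841 -0.8956 -0.7839 -0.6665 -0.5531]
 [ 0.0445  0.0993  0.0263  0.0901  0.041   0.0793]
 [ 0.0749  0.0659  0.0522  0.0436  0.0343  0.0311]
 [ 0.7725  0.7731  0.7736  0.774   0.7743  0.7746]]
```

My yaw sign was wrong and it turned back 0.087 rad, which does no harm before the bite. I'll redo it with the correct angle, using force-triggered stops to sample the torque in motion.

```bash
cat >> h.py <<'E'
q00=np.load("q0.npy")[5]
def th(): return ctrl.read_joint_pos()[5]-q00
def rotto(a,mf,feed=.05):
    "turn to angle a clockwise from the grip, report angle and torques at the stop"
    a0=th(); t=ctrl.read_t(); assert -.2<a-a0<.35
    r=ctrl.line_to([*C,.058],feed=feed,rot=quat(np.pi+Y-a),max_force=mf)
    s=[]
    for i in range(4): s.append((ctrl.read_effort()[5],ctrl.read_wrist_torque()[2],ctrl.read_qvel()[5],th())); ctrl.wait(.008)
    print(r,round(ctrl.read_t()-t,2),"from",round(a0,4),*np.round(s,3).T.tolist()); return r
E
python3 - <<'E'
from h import *
print(th(),ctrl.read_position()-[*C,.058])
for a in(.80,.86,.86): rotto(a,1.0)
print(th(),ctrl.read_ft_force(),ctrl.read_t())
E
```

```text
0.774833062761561 [-0.00064919 -0.00053463 -0.00015347]
False 0.28 from 0.7748 [0.056, 0.031, 0.01, -0.007] [-0.105, -0.052, -0.074, -0.046] [-0.006, -0.005, -0.005, -0.002] [0.803, 0.802, 0.802, 0.802]
False 0.28 from 0.8024 [0.235, 0.175, 0.126, 0.086] [-0.025, -0.059, -0.137, -0.025] [-0.013, -0.01, -0.006, -0.004] [0.863, 0.863, 0.863, 0.863]
False 0.28 from 0.8625 [-0.074, -0.074, -0.074, -0.075] [-0.063, -0.076, -0.059, -0.036] [-0.0, 0.0, 0.0, -0.001] [0.862, 0.862, 0.862, 0.862]
0.8623045980669657 [-3.0044243  -6.13644509  3.21994086] 27.3333
```

```bash
cat >> h.py <<'E'
def probe(da,dz,mf):
    "turn da while shifting dz so that the force limit stops the motion in full swing"
    a0=th(); t=ctrl.read_t(); z=ctrl.read_position()[2]
    r=ctrl.line_to([*C,z+dz],feed=.05,rot=quat(np.pi+Y-a0-da),max_force=mf)
    s=[]
    for i in range(4): s.append((ctrl.read_effort()[5],ctrl.read_wrist_torque()[2],ctrl.read_qvel()[5],th())); ctrl.wait(.008)
    s=np.array(s); print(r,round(ctrl.read_t()-t,3),"from",round(a0,3),"to",round(s[-1,3],3),"tz",np.round(s[:,1],3),"v",np.round(s[:,2],2),"ef",np.round(s[:,0],2),"fz",round(ctrl.read_ft_force()[2],1)); return s[0,1]
E
python3 - <<'E'
from h import *
probe(.08,.001,4); probe(.06,-.001,4)
E
```

```text
False 0.283 from 0.862 to 0.945 tz [-0.057 -0.035 -0.031 -0.047] v [-0.02 -0.01 -0.01 -0.01] ef [0.35 0.27 0.2  0.15] fz -7.4
False 0.283 from 0.945 to 1.007 tz [-0.    -0.138 -0.091 -0.061] v [-0.01 -0.01 -0.01 -0.01] ef [0.26 0.2  0.15 0.1 ] fz 18.2
```

Force limits that small react late. I've covered 1.007 rad, so further blind turning isn't safe. I'll probe only inside the range already covered: back 0.15, then forward with a stronger z-shift to trigger a stop in mid-swing.

```bash
python3 - <<'E'
from h import *
ctrl.line_to([*C,.0575],feed=.05,rot=quat(np.pi+Y-.85)); ctrl.wait(.1)
print(th(),ctrl.read_ft_force(),ctrl.read_wrist_torque()[2],ctrl.read_t())
probe(.14,.003,3)
print(ctrl.read_position()-[*C,0],ctrl.read_ft_force(),ctrl.read_t())
E
```

```text
0.8521070989305977 [-4.12604668 -6.35261802  9.77841458] 0.11311159992729004 28.3083
True 0.242 from 0.852 to 0.985 tz [-0.067 -0.042 -0.068 -0.095] v [-0.13 -0.11 -0.09 -0.07] ef [2.16 1.94 1.69 1.43] fz -5.9
[-0.00103374 -0.00072729  0.05844942] [ 6.93207024  0.25718552 -5.87360276] 28.55
```

The torque after each stop (about ∓0.07) is just recoil, dragging the barrel within the fork's play at its own 0.08 N m. A slow turn without recoil should leave the true torque standing, so I'll test that inside the covered range.

```bash
cat >> h.py <<'E'
def slow(a,z,feed=.0008,n=12):
    "slow turn to angle a with a small z shift (sets the duration); mean torque after"
    a0=th(); t=ctrl.read_t()
    ctrl.line_to([*C,z],feed=feed,rot=quat(np.pi+Y-a)); t1=ctrl.read_t()
    s=[]
    for i in range(n): s.append((ctrl.read_wrist_torque()[2],ctrl.read_effort()[5],ctrl.read_qvel()[5])); ctrl.wait(.008)
    s=np.array(s); print(round(t1-t,2),"s from",round(a0,3),"to",round(th(),4),"tz",np.round([s[:n//2,0].mean(),s[n//2:,0].mean()],3),"ef",np.round(s[[0,-1],1],2),"fz",round(ctrl.read_ft_force()[2],1),"t",round(t1,1))
E
python3 - <<'E'
from h import *
ctrl.line_to([*C,.0575],feed=.05,rot=quat(np.pi+Y-.83))
slow(.97,.0585); slow(1.0,.0580)
E
```

```text
0.48 s from 0.832 to 0.9722 tz [0.02  0.014] ef [ 0.09 -0.  ] fz 3.6 t 29.3
0.32 s from 0.972 to 1.0022 tz [-0.025 -0.033] ef [ 0.05 -0.02] fz 10.7 t 29.8
```

```bash
python3 - <<'E'
from h import *
ctrl.line_to([*C,.0575],feed=.05,rot=quat(np.pi+Y-.86)); ctrl.wait(.1); p=ctrl.read_position()[2]
slow(1.0,p+.0008,feed=.0004,n=16)
E
```

```text
0.63 s from 0.862 to 1.0022 tz [-0.003 -0.01 ] ef [0.06 0.02] fz -1.3 t 30.9
```

```bash
cat >> h.py <<'E'
def creep(a,T,n=16):
    p=ctrl.read_position(); a0=th(); t=ctrl.read_t(); z=.0583 if p[2]<.058 else .0577
    g=np.array([*(C+[-.0006,-.0005]),z]); ctrl.line_to(g,feed=np.linalg.norm(g-p)/T,rot=quat(np.pi+Y-a)); t1=ctrl.read_t()
    s=[]
    for i in range(n): s.append((ctrl.read_wrist_torque()[2],ctrl.read_effort()[5])); ctrl.wait(.008)
    s=np.array(s); m=s[:,0].reshape(4,-1).mean(1); print(round(t1-t,2),"s from",round(a0,3),"to",round(th(),4),"tz",np.round(m,3),"ef",np.round(s[[0,-1],1],2),"F",np.round(ctrl.read_ft_force(),1),"t",round(t1,1)); return m
E
python3 - <<'E'
from h import *
ctrl.line_to([*C,.0575],feed=.05,rot=quat(np.pi+Y-.80)); 
creep(.95,.3); creep(.97,1); creep(.98,1)
E
```

```text
0.42 s from 0.802 to 0.9516 tz [-0.052 -0.047 -0.046 -0.042] ef [ 0.11 -0.05] F [-3.6 -1.  11. ] t 31.8
0.25 s from 0.952 to 0.9716 tz [-0.038 -0.034 -0.02  -0.005] ef [ 0.07 -0.02] F [-4.2 -2.6 10.9] t 32.2
0.25 s from 0.972 to 0.9815 tz [ 0.012 -0.015 -0.006 -0.011] ef [ 0.04 -0.  ] F [-3.2 -2.2 11.1] t 32.5
```

Line speed has a floor, so I'll use tiny steps instead, which make negligible recoil and let the torque build to its true value.

```bash
cat >> h.py <<'E'
def tiny(a,z=.0583):
    ctrl.line_to([*(C+[-.0006,-.0005]),z],feed=.05,rot=quat(np.pi+Y-a))
    s=[]
    for i in range(4): s.append((ctrl.read_wrist_torque()[2],ctrl.read_effort()[5])); ctrl.wait(.008)
    return [round(a,3),round(th(),4),*np.round(np.mean(s,0),3)]
E
python3 - <<'E'
from h import *
for a in np.arange(.983,1.0021,.003): print(tiny(a),round(ctrl.read_t(),2))
E
```

```text
[np.float64(0.983), np.float64(0.984), np.float64(0.086), np.float64(0.059)] 32.96
[np.float64(0.986), np.float64(0.987), np.float64(0.096), np.float64(0.083)] 33.24
[np.float64(0.989), np.float64(0.99), np.float64(0.064), np.float64(0.078)] 33.52
[np.float64(0.992), np.float64(0.993), np.float64(0.07), np.float64(0.078)] 33.81
[np.float64(0.995), np.float64(0.996), np.float64(0.06), np.float64(0.078)] 34.09
[np.float64(0.998), np.float64(0.999), np.float64(0.063), np.float64(0.078)] 34.38
[np.float64(1.001), np.float64(1.002), np.float64(0.06), np.float64(0.078)] 34.66
```

```bash
python3 - <<'E'
from h import *
print(tz(12)); ctrl.wait(.2); print(tz(12))
for a in(1.0022,1.0034,1.0046,1.0058): print(tiny(a),round(ctrl.read_t(),2))
E
```

```text
[0.076 0.072]
[0.064 0.071]
[1.002, np.float64(1.0031), np.float64(0.1), np.float64(0.097)] 35.34
[1.003, np.float64(1.0044), np.float64(0.094), np.float64(0.098)] 35.62
[1.005, np.float64(1.0055), np.float64(0.101), np.float64(0.098)] 35.91
[1.006, np.float64(1.0067), np.float64(0.088), np.float64(0.098)] 36.19
```

The torque now stands without decay, about 0.08–0.10 after 1–3 mrad steps. That fits the 0.15 running torque and rules out a bite so far. Next I grip harder and advance in 0.07 rad strides, each followed by tiny feeling steps, stopping at the torque step.

```bash
python3 - <<'E'
from h import *
ctrl.move_gripper(.045,55)
a=1.006; last=a
while a<1.72:
    b=a+.065; tiny(b); x=tiny(b+.005); y=tiny(b+.008); print(x,y,round(ctrl.read_t(),2),round(ctrl.read_width(),4))
    last,a=a,b+.008
    if y[3]>.18 or y[2]>.2: print("BITE between",last,a); break
E
```

```text
[1.076, np.float64(1.077), np.float64(0.013), np.float64(0.025)] [1.079, np.float64(1.08), np.float64(0.051), np.float64(0.058)] 37.26 0.0551
[1.149, np.float64(1.15), np.float64(0.057), np.float64(0.086)] [1.152, np.float64(1.1529), np.float64(0.137), np.float64(0.131)] 38.11 0.0549
[1.222, np.float64(1.2228), np.float64(0.224), np.float64(0.239)] [1.225, np.float64(1.2258), np.float64(0.256), np.float64(0.286)] 38.96 0.0549
BITE between 1.152 1.2249999999999999
```

The torque is clearly rising past the running value, possibly since about 1.15. A few more tiny steps will reach the full torque and show how far past the bite it is.

```bash
python3 - <<'E'
from h import *
for i in range(7): print(tiny(1.225+.003*(i+1)),round(ctrl.read_t(),2))
E
```

```text
[1.228, np.float64(1.2287), np.float64(0.308), np.float64(0.3)] 39.24
[1.231, np.float64(1.2317), np.float64(0.304), np.float64(0.311)] 39.52
[1.234, np.float64(1.2348), np.float64(0.295), np.float64(0.321)] 39.81
[1.237, np.float64(1.2377), np.float64(0.313), np.float64(0.324)] 40.09
[1.24, np.float64(1.2407), np.float64(0.327), np.float64(0.326)] 40.38
[1.243, np.float64(1.2437), np.float64(0.333), np.float64(0.327)] 40.66
[1.246, np.float64(1.2467), np.float64(0.336), np.float64(0.329)] 40.94
```

The torque saturates at about 0.33, up from 0.08, and then rises at roughly 0.4 N m/rad. So the ring has bitten, near 1.145, and the washer is at about 0.07. I'll add about 0.19 rad and check that the torque rises by roughly 0.08.

```bash
python3 - <<'E'
from h import *
for a in(1.29,1.335,1.38,1.415): x=tiny(a); print(x)
for i in range(8): x=tiny(1.418+.003*i); print(x,round(ctrl.read_t(),2))
E
```

```text
[1.29, np.float64(1.291), np.float64(0.136), np.float64(0.314)]
[1.335, np.float64(1.336), np.float64(0.171), np.float64(0.349)]
[1.38, np.float64(1.3809), np.float64(0.197), np.float64(0.358)]
[1.415, np.float64(1.4159), np.float64(0.248), np.float64(0.369)]
[1.418, np.float64(1.4187), np.float64(0.353), np.float64(0.354)] 42.36
[1.421, np.float64(1.4217), np.float64(0.374), np.float64(0.374)] 42.64
[1.424, np.float64(1.4247), np.float64(0.369), np.float64(0.386)] 42.92
[1.427, np.float64(1.4277), np.float64(0.383), np.float64(0.392)] 43.21
[1.43, np.float64(1.4306), np.float64(0.384), np.float64(0.394)] 43.49
[1.433, np.float64(1.4337), np.float64(0.395), np.float64(0.395)] 43.77
[1.436, np.float64(1.4367), np.float64(0.356), np.float64(0.397)] 44.06
[1.439, np.float64(1.4397), np.float64(0.384), np.float64(0.398)] 44.34
```

The torque rose by 0.07 over 0.19 rad, so the ring followed and the washer is at about 0.27. Now I release the ring and draw the fork out.

```bash
python3 - <<'E'
from h import *
ctrl.move_gripper(.072); print(ctrl.read_width(),ctrl.read_ft_force(),ctrl.read_wrist_torque()[2])
p=ctrl.read_position(); ctrl.line_to([p[0],p[1],.15],feed=.12)
ctrl.reach(P(-.0806,.15),Q); ctrl.move_gripper(.045)
H=lambda s,z:[*(O+s*U+.001*N),z]
print(ctrl.line_to(H(-.0806,.037),feed=.1,max_force=12),ctrl.read_t())
ctrl.move_gripper(0,30); print(ctrl.read_width(),ctrl.read_grip_force(),ctrl.read_ft_force())
for s in(-.12,-.1315):
    r=ctrl.line_to(H(s,.037),feed=.04,max_force=25); p=ctrl.read_position(); print(r,(p[:2]-O)@U,(p[:2]-O)@N,ctrl.read_ft_force(),ctrl.read_width(),ctrl.read_t())
E
```

```text
0.07198449603422187 [-0.48048021  0.07393215  0.61481899] 0.03152369109999477
False 48.9
0.013777405436558792 30.0003120303154 [-0.18964128  0.42624229  2.38361567]
False -0.12040644611013454 0.0010051126634749413 [-2.57933822  1.81028775  7.80327448] 0.013394175783419126 50.6167
True -0.12879647171025949 0.0010547547668690396 [ 3.00414385  0.58589993 -2.80829718] 0.014032265509937025 50.925
```

```bash
python3 - <<'E'
from h import *
H=lambda s,z:[*(O+s*U+.001*N),z]
ctrl.line_to(H(-.1285,.037),feed=.04); print(ctrl.read_ft_force())
ctrl.move_gripper(.045)
p=ctrl.read_position(); ctrl.line_to([p[0],p[1],.16],feed=.12)
ctrl.reach([.53,.09,.24],quat(np.pi+.05)); ctrl.wait(.1)
im,T=wristsnap("pics/w5.png")
cv2.imwrite("pics/w5c.png",cv2.resize(im[100:260,200:315,::-1],None,fx=3.7,fy=3.7,interpolation=cv2.INTER_CUBIC)); print(ctrl.read_t(),ctrl.read_ft_force())
E
```

```text
[1.52189991 1.75539118 5.86944997]
53.6167 [ 0.12012178 -0.16761311 -0.78167182]
```

View pics/w5c.png

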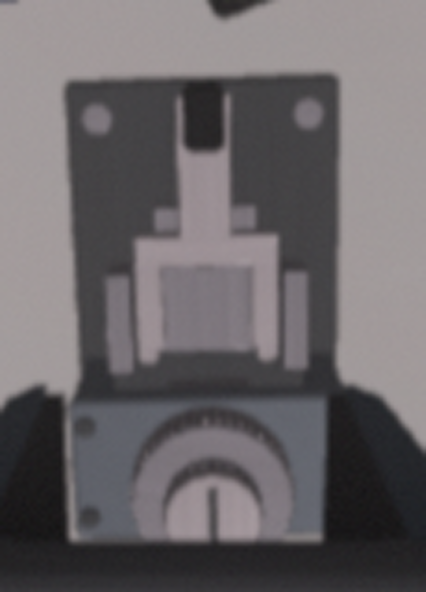

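The fork is fully out, with the handle at crop (204,116) as at the start. The barrel slot still points along the stand at crop (212,515), and the gripper is clear. I'm handing it in.

```bash
python3 -c "
from workcell import ctrl
print(ctrl.finish_job())"
```

```text
the job is handed in; nothing more can be done
None
```

I handed the job in at about 54 s: fork pushed home, ring turned an estimated 0.27 rad (15°) past the bite, fork drawn back out and the gripper clear; no verdict came back.

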